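# Walk the vial block round to the sampler's stop bar

### The arm

A 6-joint arm with a two-finger parallel gripper is mounted at the origin on the work surface. World frame = base frame: x ahead of the robot, y to its left, z up, the work surface at z = 0. Lengths are in m, angles in rad, forces in N, time in s.
With the tool pointing down it reaches from about 0.375 to 0.9 m from the base axis. Payload 3.1 kg.
Tool frame: the origin (TCP) lies on the centre line of the jaws, within the pads' length; the fingertips stand 8 mm ahead of it and the grasp point (between the pads) lies 11 mm behind it; z points along the fingers, y is the line along which they close (so a half turn about z gives the same grasp; the last joint's range is limited). The gripper opens to 87 mm and grips with 3 to 60 N. Pads are 19 mm wide; open, the fingers measure 117 mm over their backs; the gripper's body (75 mm by 190 mm) begins 51 mm behind the grasp point.
Start: joints at [-0.178, 0.527, 1.433, -0, 1.181, -0.178], TCP at [0.625, 0, 0.231] pointing down, gripper open.
Joint ranges: [-3.08, 3.08], [-0.75, 2.2], [0.22, 2.44], [-1.43, 4.57], [0, 2.65], [-2.85, 2.85]. Speed limits (rad/s): [2.79, 2.79, 3.14, 3.14, 3.14, 3.14].

### API

Orientations are given as a unit quaternion [x, y, z, w].
In Python, from rig import robot gives the robot as it stands. The module is installed in compiled form; this text tells all that it offers.
- The arm moves only by the tool send_rows, never from a script. Its argument "increments" is one flat list of numbers, 7 for each row, row after row: the turn, a rotation vector about the world's x, y, z in rad, then the shift along the world's x, y, z in cm, then the opening, from 0 (shut) to 1 (fully open). A call has 1 to 20 rows; each row shifts and turns the commanded pose from where the row before left it; what a row does not reach is not made up. A row lasts 1/12 s, in which the tool goes at most 41.7 mm and 7.16 degrees, less where a joint would pass 70% of its speed; a pose out of reach is approached as far as the arm can. A call is refused whole if a number of a shift passes 4.17 or a number of a turn 0.125, either way. A call with a gripper value outside its range is refused whole. The fingers move at their own pace and stop on an object; "newtons" is the grip in N (left out, the last holds). Time passes only in rows, so rows that do not move let the fingers close. It gives the time, the measured TCP pose, the force, the opening and the grip force at its end, in the units of the state.
- robot.get_obs(): the state, without advancing time (a new reading comes with each control period).
- robot.camera(name): name is "scene" or "side" or "wrist"; returns a dict with "image" (420x560x3 uint8, red, green, blue), "range_z" (420x560 float32, m along the optical axis (not along the pixel's ray), 0 where there is no reading), "fx", "fy", "cx", "cy" (pixels), "R" (3x3) and "t" (3): a world point X has camera coordinates R X + t. Camera axes: x right, y down, z forward; pixel columns grow to the right and rows downward; lengths in m; the calibration is good to about 2 mm. A picture is of the moment at which its call begins.
- robot.hand_in(): hands the job in; it is judged then, once.
The state is a dict: "time": time; "q": joint angles; "joint_velocities": joint speeds; "joint_torque": joint torques, N m; "position": TCP position; "tool_rot": TCP orientation; "ft_force": force on the tool from outside, world axes, zero at the start; "moment": the same for the moment, N m; "grip_width": finger opening in m; "grip_force": force on a finger pad.
Only numpy, scipy, OpenCV 4.12 (cv2) and the standard library are available. Lean on these libraries where they do the work, as an engineer would, in place of code of your own. Each camera call takes 0.05 s, during which the arm holds its last target. There are 200 camera calls.

### The job

The heavy aluminium vial block stands askew in front of the grey sampler dock. Without gripping, lifting or tipping it, push it round on the bench with the fingertips, a corner at a time, until one of its two long sides (either will do) sits flush against the dock's steel stop bar, the whole of that side within the bar's length. Turn it nearly square before it meets the bar, so that no corner digs into the bar; leave the vials, bottles, beaker and tip box where they stand, and draw the hand clear when done.

Things in the scene. Friction and masses are not known exactly. Their poses are not given: they have to be found in the camera images.
- block: heavy vial block: solid aluminium box 130 x 90 mm, 36 mm high, 15 dark closed wells in its top, about 0.9 kg, loose on the bench. Origin: centre of the underside; y along the 130 mm length, x along the 90 mm width, z up. Starts with its length 45 to 90 degrees off the bar's direction, either way; a half turn makes no difference. Slides under pushes of about 3 to 12 N and stops when the push stops.
- dock: sampler dock, fixed: steel stop bar 230 mm long, 24 high, 14 thick; behind it a grey housing 250 wide, 115 deep, 26 high. Origin: at bench height on the bar's front face, mid-length. y along the bar; x from the bar into the housing, away from the robot (the block is on the -x side). Flush, the block's origin is at x = -45 mm here, and its side lies within the bar if that origin's y is within 50 mm of 0.
- vial_a: one of three small amber glass vials with a black cap, 22 mm across, 36 mm tall, standing upright, beside the left end of the dock. Origin: centre of its underside, z up. Loose bystander, to be left alone.
- vial_b: a small capped vial like vial_a, 22 mm across, 36 mm tall, standing to the right of the work. Origin: centre of its underside, z up. Loose bystander, to be left alone.
- vial_c: a small capped vial like vial_a, 22 mm across, 36 mm tall, standing to the left, nearer the robot. Origin: centre of its underside, z up. Loose bystander, to be left alone.
- beaker: a glass beaker, 70 mm across, 85 mm tall, standing to the left. Origin: centre of its underside, z up. Loose bystander, to be left alone.
- wash_bottle: a clear plastic wash bottle with a bent spout, 66 mm across, 180 mm tall, standing at the back left. Origin: centre of its underside, z up. Loose bystander, to be left alone.
- amber_bottle: an amber glass bottle with a black cap, 56 mm across, 110 mm tall, standing at the right of the dock. Origin: centre of its underside, z up. Loose bystander, to be left alone.
- tip_box: a yellow pipette-tip box with a clear lid, 80 x 120 x 62 mm, standing at the right, nearer the robot. Origin: centre of its underside, z up. Loose bystander, to be left alone.
There are look-alikes about, which are no part of the job. Of the things like the block, leave any that is green or orange; of the rest the larger one is meant.

How it is judged:
By the outcome, as a careful person would: the job done as asked, in the order asked, and still so for the second after the job is handed in, with the robot touching nothing.
It also fails if it takes over 64 s, if anything falls off the work surface, if the arm or the gripper's body presses on something with over 40 N, if the wrist force passes 120 N, or if a joint passes its speed limit or range.

## Working session

There is one attempt and no reset: what is moved stays moved. The work goes in short steps, Python scripts to look and compute and a tool call to move; the robot and the scene stay as the last step left them, time stands still between calls to the robot, and variables do not carry over. Pictures are saved under pics/ and viewed, at most 10 in all, crops included, and the job is handed in when it is done.

Besides the shell and the picture viewer there is one more tool, called after ">>>" as name(argument=value, ...), one argument or row to a line, values as JSON. send_rows: Moves the arm, as the interface text tells. Its arguments: {"type":"object","properties":{"increments":{"type":"array"},"newtons":{"type":"number"}},"required":["increments"]}

```bash
mkdir -p pics
cat > h.py <<'E'
import numpy as np, cv2
from rig import robot
def snap(n,f=None):
    c=robot.camera(n)
    if f: cv2.imwrite('pics/'+f,c['image'][:,:,::-1])
    z=c['range_z'].astype(float); v,u=np.mgrid[:420,:560]
    P=np.dstack([(u-c['cx'])/c['fx']*z,(v-c['cy'])/c['fy']*z,z])
    W=(P-np.array(c['t']))@np.array(c['R']); W[z==0]=np.nan
    return c,W
E
python3 - <<'E'
from h import *
a,_=snap('scene'); b,_=snap('side')
cv2.imwrite('pics/a.png',a['image'][:,:,::-1]);cv2.imwrite('pics/b.png',b['image'][:,:,::-1])
for c in (a,b): print(-np.array(c['R']).T@c['t'])
print(robot.get_obs())
E
```

```text
[1.22057945 0.32669789 1.21127422]
[ 0.07327622 -0.45648391  0.68848962]
{'time': 0.1, 'q': array([-1.78531781e-01,  5.28382071e-01,  1.43378182e+00, -1.34409609e-05,
        1.18141456e+00, -1.78487209e-01]), 'joint_velocities': array([-0.0005154 , -0.00167085, -0.00432373,  0.00047886, -0.00153559,
        0.0008912 ]), 'joint_torque': array([-3.02360622e-04, -4.40987206e+01, -1.77151054e+01,  6.34850166e-02,
        5.34114777e-02, -3.85449334e-05]), 'position': array([6.24346462e-01, 1.23774961e-04, 2.29661602e-01]), 'tool_rot': array([ 7.07120383e-01,  7.07092482e-01, -5.71367724e-04, -8.12046122e-04]), 'ft_force': array([ 0.16877012, -1.30033847, -0.54386007]), 'moment': array([ 0.00797655,  0.00706382, -0.0486526 ]), 'grip_force': 0.0, 'grip_width': 0.0870300887571661}
```

View pics/a.png

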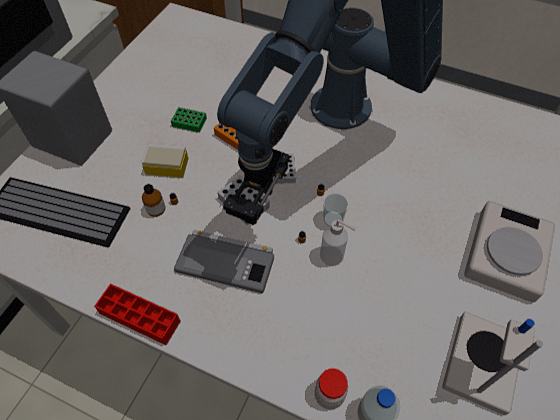

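View pics/b.png

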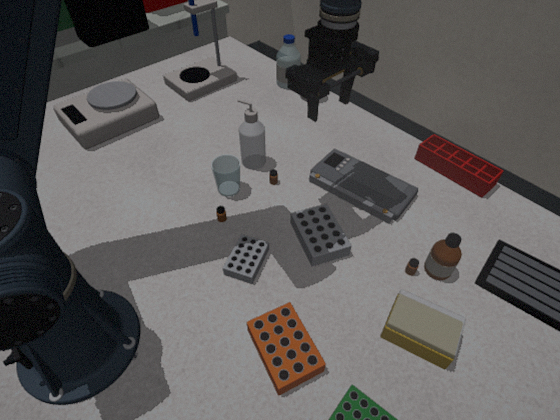

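Look-alikes in the side view are green (360,408), orange (285,345), small grey (247,258) and larger grey (320,233). The larger grey one fits: it is neither green nor orange, and it is bigger than the other grey one. I'll measure it and confirm with a crop.

```bash
cat >> h.py <<'E'
def rect(W,img,lo,hi,seed,grey=True):
    m=(W[:,:,2]>lo)&(W[:,:,2]<hi)
    n,l=cv2.connectedComponents(m.astype(np.uint8),connectivity=4)
    k=l[seed[1],seed[0]]
    p=W[l==k][:,:2] if k else np.zeros((0,2))
    return p
def fit(p):
    r=cv2.minAreaRect((p*1000).astype(np.float32)); return r, cv2.boxPoints(r)
E
python3 - <<'E'
from h import *
np.set_printoptions(precision=1,suppress=True)
c,W=snap('side')
cv2.imwrite('pics/crop.png',cv2.resize(c['image'][130:330,200:480,::-1],None,fx=2.8,fy=2.8,interpolation=3))
for n,s,lo,hi in [('block',(332,249),.029,.045),('block2',(320,225),.03,.045),('small',(247,250),.015,.06),('dock',(345,185),.02,.036),
  ('va',(273,173),.03,.045),('vc',(221,210),.03,.045),('vb',(413,262),.03,.045),('beak',(227,165),.03,.1),('amb',(445,255),.03,.12),('tip',(428,312),.05,.075),('wash',(253,140),.03,.2),('orange',(287,340),.02,.06)]:
    p=rect(W,None,lo,hi,s)
    print(n,W[s[1],s[0]]*1000,len(p)); 
    if len(p)>5:
        r,b=fit(p); print('  ',r); print('  ',b.ravel())
E
```

```text
block [ 474.3 -176.3   37.1] 1996
   ((495.64862060546875, -118.83558654785156), (132.96450805664062, 90.37574005126953), 67.80504608154297)
   [ 428.7 -163.3  512.4 -197.5  562.6  -74.3  478.9  -40.2]
block2 [ 502.4 -114.3   37. ] 1977
   ((495.64862060546875, -118.83558654785156), (132.96450805664062, 90.37574005126953), 67.80504608154297)
   [ 428.7 -163.3  512.4 -197.5  562.6  -74.3  478.9  -40.2]
small [345.4 -53.2  25.2] 1295
   ((335.8426208496094, -60.95033264160156), (96.20166015625, 66.56529998779297), 28.006834030151367)
   [ 277.7  -54.2  309.  -112.9  393.9  -67.7  362.7   -9. ]
dock [646.3 -61.2  27.5] 3645
   ((692.3976440429688, -74.32003784179688), (133.1211395263672, 249.055419921875), 9.8294095993042)
   [ 605.6   37.   648.1 -208.4  779.2 -185.7  736.7   59.7]
va [536.9  81.9  35.8] 39
   ((540.3074340820312, 85.78288269042969), (18.02206802368164, 15.087420463562012), 48.68754959106445)
   [528.7  84.  540.   74.  551.9  87.6 540.6  97.5]
vc [366.5  66.9  36.3] 49
   ((366.6823425292969, 73.04924011230469), (17.314048767089844, 16.176803588867188), 54.94890594482
[... 517 characters left out ...]
525878906, 56.487510681152344), 11.468472480773926)
   [ 587.5 -320.9  598.7 -376.3  643.6 -367.2  632.4 -311.8]
tip [ 484.9 -393.4   61.8] 3039
   ((470.1735534667969, -399.71173095703125), (79.9481201171875, 118.2417221069336), 18.488359451293945)
   [ 413.5 -356.3  451.  -468.5  526.8 -443.1  489.3 -331. ]
wash [535.4 154.4  97.4] 1165
   ((543.9817504882812, 182.92686462402344), (54.40013885498047, 75.61991882324219), 24.455760955810547)
   [503.6 206.1 534.9 137.2 584.4 159.8 553.1 228.6]
orange [ 272.3 -257.4   36.8] 3970
   ((267.2020568847656, -255.48556518554688), (130.80435180664062, 90.66303253173828), 74.92061614990234)
   [ 206.4 -306.8  294.  -330.4  328.  -204.1  240.4 -180.5]
```

View pics/crop.png

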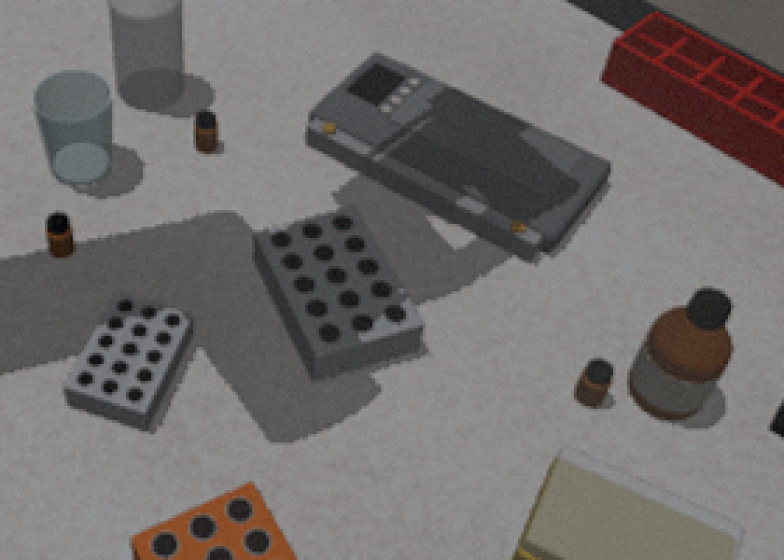

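The crop confirms it: the larger grey block, at crop (340,290), measures 133x90x37 mm. I measured its length 32° off the bar, which doesn't match the stated 45 to 90°. I'll move the hand behind its near right corner and measure again from there.

>>> send_rows(
  increments=[0,0,0.0845,-1.51,-0.99,-0.93,0,0,0,0.0845,-1.51,-0.99,-0.93,0,0,0,0.0845,-1.51,-0.99,-0.93,0,0,0,0.0845,-1.51,-0.99,-0.93,0,0,0,0.0845,-1.51,-0.99,-0.93,0,0,0,0.0845,-1.51,-0.99,-0.93,0,0,0,0.0845,-1.51,-0.99,-0.93,0,0,0,0.0845,-1.51,-0.99,-0.93,0,0,0,0.0845,-1.51,-0.99,-0.93,0,0,0,0.0845,-1.51,-0.99,-0.93,0,0,0,0.0845,-1.51,-0.99,-0.93,0,0,0,0.0845,-1.51,-0.99,-0.93,0,0,0,0.0845,-1.51,-0.99,-0.93,0,0,0,0.0845,-1.51,-0.99,-0.93,0,0,0,0,0,0,0,0,0,0,0,0,0,0,0],
)

```text
time: 1.48
position: [0.413, -0.1387, 0.1]
tool_rot: [0.195, 0.981, 0.0, -0.001]
ft_force: [1.0, 0.4, 0.8]
grip_width: 0.0011
grip_force: 0.0
```

Run:
```python
from h import *
np.set_printoptions(precision=1,suppress=True)
w,_=snap('wrist'); s,Ws=snap('scene'); d,Wd=snap('side')
f=lambda i:i['image'][:,:,::-1]
cv2.imwrite('pics/c.png',cv2.resize(np.vstack([np.hstack([f(w),f(s)]),np.hstack([f(d),f(d)*0])]),(800,600)))
def at(W,q): 
  m=(abs(W[:,:,0]-q[0])<.012)&(abs(W[:,:,1]-q[1])<.012)&(W[:,:,2]>.02)&(W[:,:,2]<.045); v,u=np.argwhere(m)[0]; return u,v
for W in (Ws,Wd):
  for nm,q,lo,hi in(('block',(.51,-.10),.03,.045),('dock',(.70,-.03),.021,.036)):
    try: p=rect(W,None,lo,hi,at(W,q)); r,b=fit(p); print(nm,r,b.ravel())
    except Exception as e: print(nm,e)
o=robot.get_obs(); print(o['position']*1000,o['tool_rot']*1000,o['q'],o['time'],o['ft_force'])
```

```text
block ((497.193115234375, -119.21134185791016), (134.653564453125, 93.0687484741211), 68.03530883789062) [ 428.9 -164.2  515.2 -199.1  565.5  -74.2  479.2  -39.4]
dock ((693.9043579101562, -73.5037841796875), (132.98971557617188, 249.28195190429688), 9.763303756713867) [ 607.2   38.1  649.5 -207.6  780.6 -185.1  738.3   60.6]
block index 0 is out of bounds for axis 0 with size 0
dock ((691.9512939453125, -74.96487426757812), (133.34500122070312, 247.99920654296875), 10.315546989440918) [ 604.2   35.1  648.6 -208.9  779.8 -185.   735.3   59. ]
[ 414.8 -138.7  100.8] [192.9 981.2  -0.3   1. ] [-0.6  0.5  2.   0.   0.6 -1.8] 1.6333 [0.4 0.4 0.8]
```

View pics/c.png

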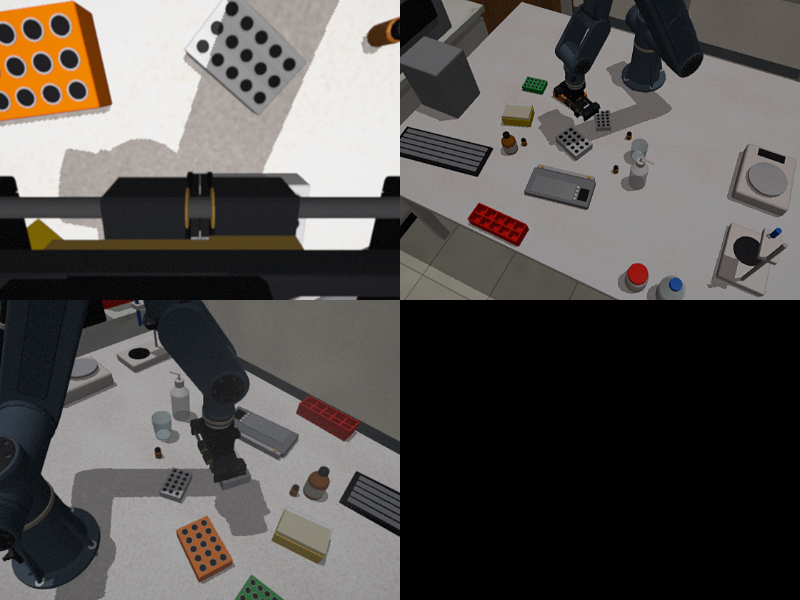

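Both views agree on the block: centre (0.496,-0.119), yaw 68°. The bar's yaw is 99.8°, so the block needs 32° counter-clockwise. I'll descend and push the near right corner round.

>>> send_rows(
  increments=[0,0,0,0,0,-2.0,0,0,0,0,0,0,-2.0,0,0,0,0,0,0,-2.0,0,0,0,0,0,0,-2.0,0,0,0,0,0,0,-0.2,0,0,0,0,0.37,-0.15,0,0,0,0,0,0.37,-0.15,0,0,0,0,0,0.37,-0.15,0,0,0,0,0,0.37,-0.15,0,0,0,0,0.035,0.28,-0.11,0,0,0,0,0.035,0.28,-0.1,0,0,0,0,0.035,0.29,-0.09,0,0,0,0,0.035,0.29,-0.08,0,0,0,0,0.035,0.29,-0.07,0,0,0,0,0.035,0.29,-0.06,0,0,0,0,0.035,0.3,-0.05,0,0,0,0,0,0,0,0,0],
)

```text
time: 3.05
position: [0.4484, -0.1503, 0.0191]
tool_rot: [0.071, 0.997, -0.0, -0.0]
ft_force: [-3.2, -1.3, -0.8]
grip_width: 0.0005
grip_force: 1.4
```

```bash
cat >> h.py <<'E'
def block():
    np.set_printoptions(precision=3,suppress=True)
    c,W=snap('scene'); X,Y,Z=W[:,:,0],W[:,:,1],W[:,:,2]
    d=np.array([.6269,-.0857]); e=np.array([np.cos(.1715),np.sin(.1715)]); f=np.array([-e[1],e[0]])
    x=(X-d[0])*e[0]+(Y-d[1])*e[1]; y=(X-d[0])*f[0]+(Y-d[1])*f[1]
    m=((Z>.031)&(Z<.042)&(abs(y)<.13)&(x<.03)&(x>-.23)).astype(np.uint8)
    n,l,s,_=cv2.connectedComponentsWithStats(m,connectivity=4); k=1+np.argmax(s[1:,4])
    r,b=fit(np.c_[x[l==k],y[l==k]]); print('dock frame mm:',r,b.ravel())
    o=robot.get_obs(); p=o['position'][:2]-d; print('hand dock',p@e*1e3,p@f*1e3,o['position'],'yaw',2*np.degrees(np.arctan2(o['tool_rot'][0],o['tool_rot'][1])),o['ft_force'],o['time'])
    return c,W
E
python3 -c "from h import *; block()"
```

```text
dock frame mm: ((-116.99951171875, -7.301139831542969), (131.91571044921875, 94.73982238769531), 67.08119201660156) [-186.316  -49.605  -99.055  -86.499  -47.683   35.003 -134.944   71.897]
hand dock -186.91866964826326 -33.159521852950725 [ 0.448 -0.15   0.019] yaw 8.211844801552372 [-3.436 -0.44   0.844] 3.1
```

>>> send_rows(
  increments=[0,0,0.105,-0.39,-0.07,0,0,0,0,0.105,-0.39,-0.07,0,0,0,0,0.105,-0.39,-0.07,0,0,0,0,0,0.08,-0.47,0,0,0,0,0,0.08,-0.47,0,0,0,0,0,0.08,-0.47,0,0,0,0,0,0.08,-0.47,0,0,0,0,0,0.32,-0.11,0,0,0,0,0,0.32,-0.11,0,0,0,0,0,0.32,-0.11,0,0,0,0,0,0.32,-0.11,0,0,0,0,0,0.32,-0.11,0,0,0,0,0,0.32,-0.11,0,0,0,0,0,0.32,-0.11,0,0,0,0,0,0.32,-0.11,0,0,0,0,0,0.32,-0.11,0,0,0,0,0,0,0,0,0],
)

```text
time: 4.52
position: [0.4673, -0.1802, 0.0182]
tool_rot: [-0.086, 0.996, 0.001, -0.002]
ft_force: [-4.9, -0.3, 2.1]
grip_width: 0.0009
grip_force: 2.3
```

```bash
python3 -c "from h import *; block()"
```

```text
dock frame mm: ((-107.6407470703125, -13.107566833496094), (142.64175415039062, 97.53060913085938), 78.20931243896484) [-169.951  -72.959  -74.478  -92.888  -45.331   46.744 -140.804   66.673]
hand dock -173.41613615588497 -65.85191182821832 [ 0.467 -0.18   0.018] yaw -9.907353998794315 [-4.8   -1.701  4.047] 4.5667
```

>>> send_rows(
  increments=[0,0,0,0.31,-0.03,0,0,0,0,0,0.31,-0.03,0,0,0,0,0,0.31,-0.03,0,0,0,0,0,0.31,-0.03,0,0,0,0,0,0.31,-0.03,0,0,0,0,0,-0.49,-0.085,0,0,0,0,0,-0.49,-0.085,0,0,0,0,0,-0.49,-0.085,0,0,0,0,0,-0.49,-0.085,0,0,0,0,0,-0.49,-0.085,0,0,0,0,0,-0.25,1.43,0,1,0,0,0,-0.25,1.43,0,1,0,0,0,-0.25,1.43,0,1,0,0,0,-0.25,1.43,0,1,0,0,0,0,0,0,1,0,0,0,0,0,0,1,0,0,0,0,0,0,1],
)

```text
time: 5.98
position: [0.4506, -0.1294, 0.0184]
tool_rot: [-0.087, 0.996, -0.0, 0.001]
ft_force: [0.1, 0.5, 1.0]
grip_width: 0.039
grip_force: 0.0
```

Run:
```python
from h import *
c,W=block(); cv2.imwrite('pics/d.png',cv2.resize(c['image'][120:320,140:380,::-1],None,fx=3,fy=3))
```

```text
dock frame mm: ((-97.25924682617188, -5.140052795410156), (130.9977569580078, 95.08943939208984), 86.5109634399414) [-148.702  -67.624  -53.789  -73.411  -45.817   57.344 -140.73    63.131]
hand dock -181.12562096339198 -13.45331240530627 [ 0.451 -0.13   0.018] yaw -9.896905164303648 [-0.329 -0.461  0.133] 6.0333
```

View pics/d.png

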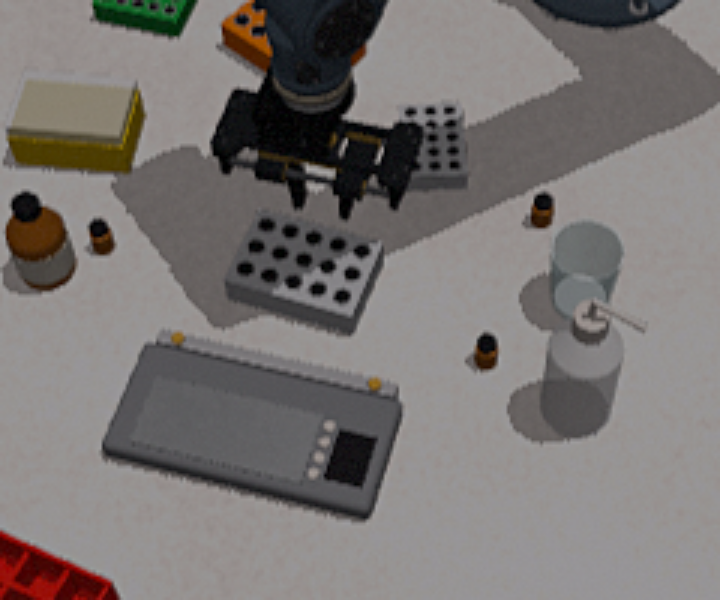

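The block (crop 305,270) is now 3.5° off square and about 50 mm short of the bar (crop 160,335 to 398,390). Next I'll open the fingers and push with both tips.

>>> send_rows(
  increments=[0,0,0,-0.03,0.16,0,1,0,0,0,-0.03,0.16,0,1,0,0,0,-0.03,0.16,0,1,0,0,0,-0.03,0.16,0,1,0,0,0,-0.03,0.16,0,1,0,0,0,0.394,0.068,0,1,0,0,0,0.394,0.068,0,1,0,0,0,0.394,0.068,0,1,0,0,0,0.394,0.068,0,1,0,0,0,0.394,0.068,0,1,0,0,0,0.394,0.068,0,1,0,0,0,0.394,0.068,0,1,0,0,0,0.394,0.068,0,1,0,0,0,0.394,0.068,0,1,0,0,0,0.394,0.068,0,1,0,0,0,0.394,0.068,0,1,0,0,0,0.394,0.068,0,1,0,0,0,0.394,0.068,0,1,0,0,0,0.394,0.068,0,1,0,0,0,0,0,0,1],
)

```text
time: 7.7
position: [0.4994, -0.1104, 0.0181]
tool_rot: [-0.087, 0.996, 0.002, -0.005]
ft_force: [-6.4, -0.5, 6.0]
grip_width: 0.087
grip_force: 3.5
```

```bash
python3 -c "from h import *; block()"
```

```text
dock frame mm: ((-80.43555450439453, 0.4737091064453125), (130.4525909423828, 107.17890167236328), 89.75013732910156) [-134.309  -64.518  -27.131  -64.986  -26.562   65.466 -133.74    65.933]
hand dock -129.8480350846395 -2.539679960868904 [ 0.499 -0.11   0.018] yaw -9.951118501525269 [-7.106  0.197  5.32 ] 7.75
```

>>> send_rows(
  increments=[0,0,0,0.295,0.051,0,1,0,0,0,0.295,0.051,0,1,0,0,0,0.295,0.051,0,1,0,0,0,0.295,0.051,0,1,0,0,0,0.295,0.051,0,1,0,0,0,0.295,0.051,0,1,0,0,0,0.295,0.051,0,1,0,0,0,0.295,0.051,0,1,0,0,0,0,0,0,1],
)

```text
time: 8.5
position: [0.522, -0.1061, 0.018]
tool_rot: [-0.087, 0.996, 0.002, -0.006]
ft_force: [-8.3, -0.3, 5.8]
grip_width: 0.0873
grip_force: 4.1
```

>>> send_rows(
  increments=[0,0,0,0.1,0.017,0,1,0,0,0,0.1,0.017,0,1,0,0,0,0,0,0,1],
)

```text
time: 8.75
position: [0.5232, -0.1059, 0.018]
tool_rot: [-0.087, 0.996, 0.002, -0.006]
ft_force: [-10.0, -1.6, 7.5]
grip_width: 0.0869
grip_force: 5.0
```

```bash
python3 -c "from h import *; block()"
```

```text
dock frame mm: ((-53.645538330078125, 1.239349365234375), (131.00445556640625, 103.31193542480469), 89.53838348388672) [-105.828  -63.845   -2.519  -64.677   -1.464   66.323 -104.772   67.156]
hand dock -105.59828024128723 -2.1605939163712713 [ 0.523 -0.106  0.018] yaw -9.963508098313026 [-9.615 -2.15   7.082] 8.8
```

>>> send_rows(
  increments=[0,0,0,0.1,0.017,0,1,0,0,0,0.1,0.017,0,1,0,0,0,0,0,0,1],
)

```text
time: 9.05
position: [0.5252, -0.1055, 0.018]
tool_rot: [-0.087, 0.996, 0.002, -0.006]
ft_force: [-9.4, -1.3, 7.7]
grip_width: 0.0871
grip_force: 5.0
```

>>> send_rows(
  increments=[0,0,0,0.1,0.017,0,1,0,0,0,0.1,0.017,0,1,0,0,0,0,0,0,1],
)

```text
time: 9.3
position: [0.5271, -0.1052, 0.018]
tool_rot: [-0.087, 0.996, 0.002, -0.006]
ft_force: [-9.1, -0.6, 7.5]
grip_width: 0.0869
grip_force: 5.1
```

```bash
python3 -c "from h import *; block()"
```

```text
dock frame mm: ((-46.59916687011719, 0.45361328125), (131.19029235839844, 96.63400268554688), 89.04326629638672) [-96.005 -64.326   0.616 -65.939   2.806  65.233 -93.814  66.846]
hand dock -101.6132636932166 -2.1673652872678173 [ 0.527 -0.105  0.018] yaw -9.963440265353483 [-10.486  -1.906   7.421] 9.35
```

>>> send_rows(
  increments=[0,0,0,0.1,0.017,0,1,0,0,0,0.1,0.017,0,1,0,0,0,0,0,0,1],
)

```text
time: 9.6
position: [0.5291, -0.1048, 0.018]
tool_rot: [-0.087, 0.996, 0.002, -0.006]
ft_force: [-9.6, -0.9, 6.5]
grip_width: 0.0871
grip_force: 5.1
```

>>> send_rows(
  increments=[0,0,0,0.1,0.017,0,1,0,0,0,0.1,0.017,0,1,0,0,0,0,0,0,1],
)

```text
time: 9.85
position: [0.5305, -0.1045, 0.018]
tool_rot: [-0.087, 0.996, 0.003, -0.007]
ft_force: [-10.8, -2.0, 9.2]
grip_width: 0.0869
grip_force: 5.8
```

>>> send_rows(
  increments=[0,0,0,0.1,0.017,0,1,0,0,0,0.1,0.017,0,1,0,0,0,0,0,0,1],
)

```text
time: 10.1
position: [0.5305, -0.1044, 0.018]
tool_rot: [-0.087, 0.996, 0.003, -0.009]
ft_force: [-15.7, -5.8, 10.5]
grip_width: 0.087
grip_force: 8.1
```

```bash
python3 -c "from h import *; block()"
```

```text
dock frame mm: ((-46.03725814819336, 0.4225921630859375), (132.1573028564453, 102.60983276367188), 89.2238540649414) [-98.233 -64.955   4.368 -66.345   6.158  65.8   -96.442  67.19 ]
hand dock -98.15083871434452 -1.9962936716237636 [ 0.531 -0.104  0.018] yaw -9.959216943339438 [-15.683  -4.157  11.296] 10.15
```

>>> send_rows(
  increments=[0,0,0,0.1,0.017,0,1,0,0,0,0.1,0.017,0,1,0,0,0,0.1,0.017,0,1,0,0,0,0,0,0,1,0,0,0,0,0,0,1],
)

```text
time: 10.57
position: [0.5307, -0.104, 0.0181]
tool_rot: [-0.086, 0.996, 0.003, -0.012]
ft_force: [-21.4, -8.2, 15.9]
grip_width: 0.0869
grip_force: 11.3
```

Run:
```python
from h import *
c,W=block()
print(robot.get_obs()['moment'])
cv2.imwrite('pics/e.png',cv2.resize(c['image'][170:300,160:300,::-1],None,fx=4.5,fy=4.5,interpolation=2))
```

```text
dock frame mm: ((-46.56037521362305, 1.3656997680664062), (104.91609191894531, 129.84255981445312), 0.05329588055610657) [-99.079  66.238 -98.958 -63.604   5.958 -63.507   5.837  66.336]
hand dock -97.95531984675343 -1.6228997211845775 [ 0.531 -0.104  0.018] yaw -9.893745051929939 [-20.984  -7.715  15.425] 10.6167
[-1.974  3.207 -0.689]
```

View pics/e.png

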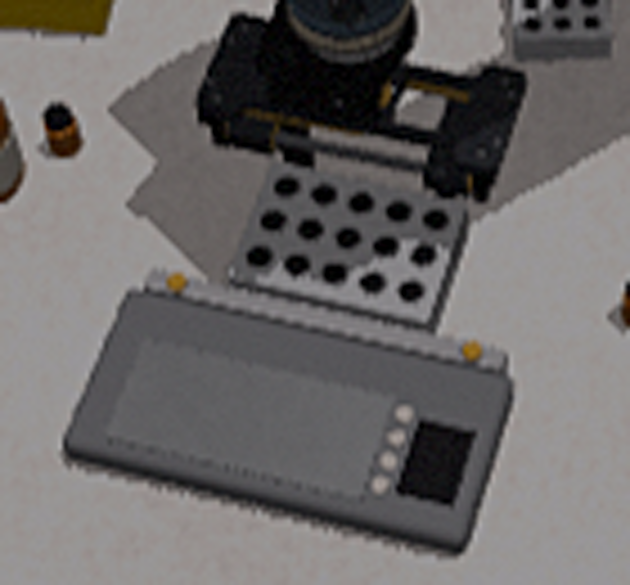

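It looks flush, with the block's far side on the bar from crop (232,275) to (435,325). I'll back straight off and check with an unobstructed view.

>>> send_rows(
  increments=[0,0,0,-0.295,-0.051,0,1,0,0,0,-0.295,-0.051,0,1,0,0,0,-0.394,-0.068,0,1,0,0,0,-0.788,-0.136,0,1,0,0,0,-1,-0.17,0,1,0,0,0,-1,-0.17,0,1,0,0,0,-1,-0.17,0,1,0,0,0,-1,-0.17,0,1,0,0,0,0,0,2,1,0,0,0,0,0,2,1,0,0,0,0,0,2,1,0,0,0,0,0,2,1,0,0,0,0,0,2,1,0,0,0,0,0,0,1],
)

```text
time: 11.78
position: [0.4858, -0.1163, 0.1214]
tool_rot: [-0.086, 0.996, -0.002, 0.003]
ft_force: [0.5, -0.7, -0.2]
grip_width: 0.0869
grip_force: 0.0
```

Run:
```python
from h import *
for i in range(2):
  c,W=block()
  d=np.array([.6269,-.0857]); e=np.array([np.cos(.1715),np.sin(.1715)]); f=np.array([-e[1],e[0]])
  x=(W[:,:,:2]-d)@e; y=(W[:,:,:2]-d)@f; Z=W[:,:,2]
  # front top edge of block and rear edge of housing/bar edge per y-slice
  res=[]
  for y0 in np.arange(-.055,.06,.01):
    s=abs(y-y0)<.005
    b=x[s&(Z>.032)&(Z<.041)&(x<.03)&(x>-.15)]; h=x[s&(Z>.02)&(Z<.031)&(x>.06)&(x<.2)]
    res.append((y0,b.max(),b.min(),h.max()))
  r=np.array(res)*1e3
  print([round(float(np.degrees(np.polyfit(r[:,0],r[:,k],1)[0])),2) for k in (1,2,3)],r[:,1:].mean(0))
c2=robot.camera('side')
cv2.imwrite('pics/f.png',np.vstack([cv2.resize(c['image'][180:280,170:290,::-1],(600,500),interpolation=2)]))
```

```text
dock frame mm: ((-41.25306701660156, 0.6565704345703125), (131.1770477294922, 94.933349609375), 89.9366455078125) [-88.792 -64.879   6.141 -64.984   6.286  66.193 -88.647  66.298]
hand dock -144.9037291240322 -5.596267173808445 [ 0.485 -0.116  0.12 ] yaw -9.850706896529566 [ 0.101 -0.093 -1.076] 11.8333
[-2.1, 0.13, 0.78] [  5.618 -86.952 133.496]
dock frame mm: ((-41.62437438964844, 1.13739013671875), (93.62832641601562, 131.0662384033203), 0.5643075704574585) [-89.082  66.206 -87.791 -64.854   5.833 -63.931   4.542  67.128]
hand dock -145.6856705261387 -5.009369655711756 [ 0.484 -0.115  0.119] yaw -9.846902656642024 [-0.56   0.261  0.072] 11.8833
[-0.72, -0.97, -0.07] [  3.65  -86.715 133.271]
```

View pics/f.png

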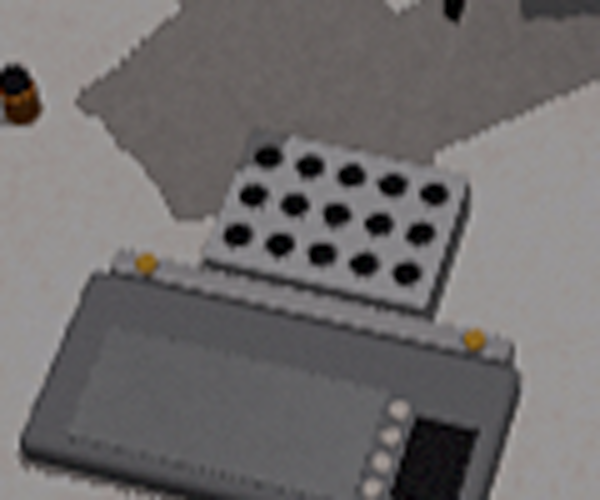

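The measured angle is within noise (about ±0.5°). One gentle push at mid-side with the fingers shut will settle it on the bar whatever the hand's small yaw error.

>>> send_rows(
  increments=[0,0,0,-0.02,0.12,-2.03,0,0,0,0,-0.02,0.12,-2.03,0,0,0,0,-0.02,0.12,-2.03,0,0,0,0,-0.02,0.12,-2.03,0,0,0,0,-0.02,0.12,-2.03,0,0,0,0,0,0,0,0,0,0,0,0,0,0,0,0,0,0,0,0,0,0,0,0,0,0,0,0,0,0,0,0,0,0,0,0,0,0,0,0,0,0,0,0,0,0,0,0,0,0],
)

```text
time: 12.93
position: [0.4839, -0.1094, 0.0176]
tool_rot: [-0.086, 0.996, -0.0, 0.001]
ft_force: [0.5, -0.6, -0.6]
grip_width: 0.0149
grip_force: 0.0
```

>>> send_rows(
  increments=[0,0,0,0.41,0.07,0,0,0,0,0,0.41,0.07,0,0,0,0,0,0.41,0.07,0,0,0,0,0,0.41,0.07,0,0,0,0,0,0.41,0.07,0,0,0,0,0,0.41,0.07,0,0,0,0,0,0.41,0.07,0,0,0,0,0,0.41,0.07,0,0,0,0,0,0.41,0.07,0,0,0,0,0,0.41,0.07,0,0,0,0,0,0.1,0.017,0,0,0,0,0,0.1,0.017,0,0,0,0,0,0.1,0.017,0,0,0,0,0,0,0,0,0],
)

```text
time: 14.1
position: [0.5274, -0.1017, 0.0168]
tool_rot: [-0.086, 0.996, -0.0, -0.0]
ft_force: [0.5, 0.1, -1.1]
grip_width: 0.0005
grip_force: 0.0
```

```bash
python3 -c "from h import *; block()"
```

```text
dock frame mm: ((-44.594139099121094, 0.8792648315429688), (100.0523452758789, 130.327392578125), 0.19792330265045166) [-94.845  65.87  -94.395 -64.457   5.657 -64.111   5.207  66.215]
hand dock -100.85230176155821 1.233270497777708 [ 0.527 -0.102  0.017] yaw -9.864757930169317 [-0.282  0.316  0.12 ] 14.15
```

>>> send_rows(
  increments=[0,0,0,0.1,0.017,0,0,0,0,0,0.1,0.017,0,0,0,0,0,0.1,0.017,0,0,0,0,0,0,0,0,0],
)

```text
time: 14.48
position: [0.5302, -0.1012, 0.0169]
tool_rot: [-0.086, 0.996, 0.0, -0.0]
ft_force: [-1.2, -1.6, 0.0]
grip_width: 0.0006
grip_force: 0.6
```

>>> send_rows(
  increments=[0,0,0,0.1,0.017,0,0,0,0,0,0.1,0.017,0,0,0,0,0,0.1,0.017,0,0,0,0,0,0,0,0,0],
)

```text
time: 14.82
position: [0.5302, -0.1008, 0.0167]
tool_rot: [-0.087, 0.996, 0.001, -0.003]
ft_force: [-8.7, -5.4, 4.6]
grip_width: 0.0006
grip_force: 4.0
```

>>> send_rows(
  increments=[0,0,0,0.1,0.017,0,0,0,0,0,0.1,0.017,0,0,0,0,0,0.1,0.017,0,0,0,0,0,0,0,0,0],
)

```text
time: 15.15
position: [0.5302, -0.1007, 0.0168]
tool_rot: [-0.087, 0.996, 0.001, -0.006]
ft_force: [-13.0, -9.9, 9.5]
grip_width: 0.0005
grip_force: 7.5
```

The hand stopped dead on contact with 13 N on it, so the block is seated. I'll draw clear.

>>> send_rows(
  increments=[0,0,0,-0.295,-0.051,0,0,0,0,0,-0.295,-0.051,0,0,0,0,0,-0.394,-0.068,0,0,0,0,0,-0.788,-0.136,0,0,0,0,0,-1,-0.17,0,0,0,0,0,-1,-0.17,0,0,0,0,0,-1,-0.17,0,0,0,0,0,-1,-0.17,0,0,0,0,0,0,0,2,0,0,0,0,0,0,2,0,0,0,0,0,0,2,0,0,0,0,0,0,2,0,0,0,0,0,0,2,0,0,0,0,0,0,2,0,0,0,0,0,0,2,0,0,0,0,0,0,0,0],
)

```text
time: 16.48
position: [0.48, -0.111, 0.16]
tool_rot: [-0.086, 0.996, -0.002, 0.003]
ft_force: [0.8, -1.5, 1.1]
grip_width: 0.0009
grip_force: 0.0
```

Run:
```python
from h import *
for i in range(3): block()
print(robot.hand_in())
```

```text
dock frame mm: ((-38.85511779785156, 0.7413558959960938), (96.61422729492188, 130.80511474609375), 0.0671488344669342) [-87.239  66.087 -87.086 -64.718   9.529 -64.605   9.375  66.2  ]
hand dock -149.8034326857829 0.6091206628917272 [ 0.479 -0.111  0.158] yaw -9.849905728298246 [-0.339  0.012 -0.003] 16.5333
dock frame mm: ((-40.72222137451172, 0.6188201904296875), (131.35252380371094, 94.54090881347656), 89.38105010986328) [-88.699 -64.543   5.836 -65.564   7.255  65.781 -87.28   66.802]
hand dock -150.6022413299241 1.221093500863742 [ 0.478 -0.11   0.157] yaw -9.848075356362436 [ 0.561 -0.156 -0.367] 16.5833
dock frame mm: ((-41.847843170166016, 0.6663360595703125), (131.3220672607422, 93.24887084960938), 89.5776138305664) [-88.955 -64.649   4.291 -65.337   5.259  65.982 -87.987  66.669]
hand dock -151.0519107414184 1.5885885923705267 [ 0.478 -0.11   0.156] yaw -9.848471635237805 [-0.308  0.232  0.302] 16.6333
the job is handed in; nothing more can be done
None
```

The larger grey block's long side is against the stop bar, square to within about 0.5° (the camera noise) and about 1 mm off mid-bar; the hand is clear and the job was handed in at 16.6 s, with no verdict returned.

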